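# Pin the leaf of the drill jig shut

## Robot

A 7-joint arm with a two-finger parallel gripper is mounted at the origin on a cart in front of the work surface, level with it; the furniture and walls round the work are solid. World frame = base frame: x ahead of the robot, y to its left, z up, the work surface at z = 0. Lengths are in m, angles in rad, forces in N, time in s.
With the tool pointing down it reaches from about 0.4 to 0.85 m from the base axis. Payload 4.5 kg.
Tool frame: the origin (TCP) lies on the centre line of the jaws, within the pads' length; the fingertips stand r.tips_ahead ahead of it and the grasp point (between the pads) is the TCP (r.tips_ahead is the distance from the TCP to the fingertips, in m); z points along the fingers, y is the direction in which the jaws open and shut (so a half turn about z gives the same grasp; the last joint's range is limited). The gripper opens to 88 mm and grips with 3 to 60 N. Pads are 18 mm wide; open, the fingers measure 123 mm over their backs; the gripper's body (75 mm by 187 mm) begins 45 mm behind the grasp point.
Start: joints at [-1.068, 0.689, -0.195, 1.565, 0.157, 0.902, -0.215], TCP at [0.282, 0.558, 0.258] pointing down, gripper open.
Joint ranges: [-3.01, 3.01], [-0.46, 2.08], [-1.47, 1.51], [0.13, 2.56], [-1, 4.14], [0.04, 2.09], [-2.66, 2.66]. Speed limits (rad/s): [2.57, 2.57, 3.14, 3.14, 3.14, 3.14, 3.14].

## Interface

Orientations are given as a unit quaternion [x, y, z, w].
In Python, from plant import r gives the robot as it stands.
- The arm moves only by the shell command python3 -m inch 'ROWS' [FORCE]. ROWS is JSON, a list of rows, each a list of 5 numbers: the shift along the world's x, y, z in units of 25 mm (1.0 is 25 mm), then the turn about the world's z in units of 6 degrees (1.0 is 6 degrees), then the finger opening in mm, from 0 to 88.1. A call has 1 to 5 rows; each row shifts and turns the commanded pose from where the row before left it; what a row does not reach is not made up. A row lasts 1/10 s, in which the tool goes at most 50 mm and 8.59 degrees, less where a joint would pass 70% of its speed; a pose out of reach is approached as far as the arm can. A call is refused whole if a number of a shift passes 1 or a number of a turn 1, either way. A call with a gripper value outside its range is refused whole. The fingers move at their own pace and stop on an object; FORCE is the grip in N (left out, the last holds). Time passes only in rows, so rows that do not move let the fingers close. It gives the time, the measured TCP pose, the force and the opening at its end, in the units of the state.
- r.get_state(): the state, without advancing time (a new reading comes with each control period).
- r.snapshot(name): name is "scene" or "top"; returns a dict with "pixels" (480x640x3 uint8, red, green, blue), "range_z" (480x640 float32, m along the optical axis (not along the pixel's ray), 0 where there is no reading), "K" (3x3 intrinsics, pixels), "k1" (the pictures are not rectified: a ray, as slopes to the right and down, at radius r is drawn at 1 + k1 r^2 times it, then the intrinsics apply), "position" and "attitude" of the camera in the world. Camera axes: x right, y up, looking along -z (the intrinsics and any distortion apply to the point x, -y, -z); pixel columns grow to the right and rows downward; lengths in m; the calibration is good to about 2 mm. A picture is of the moment at which its call begins.
- r.finish_job(): hands the job in, once; it reports no verdict.
The state is a dict: "clock": time; "q": joint angles; "qd": joint speeds; "joint_torque": joint torques, N m; "tool_pos": TCP position; "eef_rot": TCP orientation; "contact_force": force on the tool from outside, world axes, zero at the start; "moment": the same for the moment, N m; "opening": opening from 0.0 (shut) to 1.0 (fully open).
Only numpy, scipy, OpenCV 4.12 (cv2) and the standard library are available. Lean on these libraries where they do the work, as an engineer would, in place of code of your own. Each camera call takes 0.05 s, during which the arm holds its last target. There are 200 camera calls.

## Task

Close the drill jig over the mortar prism and lock it. Swing the hinged leaf fully down; start the T-headed lock pin through the front lug of the fork (the lug towards you) into the leaf's eye and let go of its shank there; then take it anew by the head and push it home, through the rear lug too, until the head is against the front lug. Leave the prism in the jig and do not disturb the oil brush and the caliper that lie about.

Things in the scene. Friction and masses are not known exactly. Their poses are not given: they have to be found in the camera images.
- jig: leaf drill jig, fixed, a prism in it; dark steel base plate 92 x 290 x 12 mm (x, y, z), aluminium blocks. Origin: centre of the plate's underside; x to the rear (away from the robot), y along the jig to the hinge block at its left end. At the right end the fork: two upright lugs 14 thick (x), 38 wide (y), tops at z = 80 mm, 39 mm clear between them, pierced along x by one line of holes
- front_hole (a point): centre of the hole's mouth on the outer (robot side) face of the front lug: jig frame -33.5, -112, 60 mm; hole 19 mm diameter with 3 mm chamfers; axes as the jig's, x points into the hole
- rear_hole (a point): centre of the same hole on the outer face of the rear lug (jig frame +33.5, -112, 60 mm); axes as the jig's
- leaf_hinge (a point): middle of the leaf's hinge axis, which runs along the jig's x (jig frame 0, 108, 60 mm)
- leaf (a joint): angle of the leaf, rad: 0 = fully down on its stop, its eye in line with the fork's holes; grows as the free end rises and swings over towards the hinge. Stiff: it stays where it is left. Aluminium bar 36 mm wide (x), 12 thick, top face 7 mm above the hinge axis when down; two steel drill bushes (22 mm diameter, 6 mm proud) 58 and 158 mm from the hinge axis
- leaf_eye (a point): centre of the hole (19.5 mm diameter, along x, 3 mm chamfers) in the eye block at the leaf's free end, 220 mm from the hinge axis; the block is 36 (x) x 34 x 36 mm and goes between the lugs
- lock_pin: loose steel lock pin lying level: round shank 16 mm diameter, 96 mm long, its last 14 mm tapering to a 7 mm nose; T head: a bar 9 (along the pin) x 36 x 16 mm. Origin on the axis where head and shank meet; x along the shank to the nose, y along the head bar. About 0.17 kg. Home: head against the front lug, nose 29 mm out of the rear lug
- pin_tip (a point): end of the pin's nose. Let go half-way in, the pin hangs in its clearance, head 3 to 5 mm low and nose up by about 0.1 rad: lift the head level with the hole before pushing on
- prism: grey mortar prism 40 x 160 x 40 mm lying along the jig between its rails, under the leaf; origin: centre of its underside, y along it
- brush: flat oil brush with a red handle, 50 x 206 x 15 mm, lying on the worktop: a bystander; origin: centre of its underside
- slide_caliper: steel caliper, 62 x 210 x 10 mm, lying behind the jig: a bystander; origin: centre of its underside

How it is judged:
On the way, in this order (a step that is already met when the one before it is completed fails the run):
1. the leaf is fully down (within 0.03 rad), the pin not yet in the fork (value of joint leaf below 0.03 rad and x of pin_tip in the frame of front_hole below 0 m), for 0.2 s.
2. the pin has been let go of in the front lug and the leaf's eye: its nose 20 to 80 mm inside the mouth of the front hole, nothing of the robot touching it (value of joint leaf below 0.03 rad and x of pin_tip in the frame of front_hole between 0.02 and 0.08 m and distance between pin_tip and leaf_eye below 0.05 m and angle between the x axis of lock_pin and the x axis of jig, either way round below 0.2 rad and contact force between lock_pin and the fingers below 0.05 N), for 0.15 s.
At the end, for the whole second after the job is handed in: the leaf is down (within 0.03 rad), the pin runs through the front lug, the leaf's eye and the rear lug with its head within 5 mm of the front lug, in line with the holes (0.1 rad) and at rest; the prism lies in the jig (within 10 mm) (value of joint leaf below 0.03 rad and x of lock_pin in the frame of front_hole above -0.005 m and x of pin_tip in the frame of rear_hole above 0.022 m and distance between lock_pin and front_hole below 0.008 m and angle between the x axis of lock_pin and the x axis of jig, either way round below 0.1 rad and linear speed of lock_pin below 0.02 m/s and x of prism in the frame of jig between -0.01 and 0.01 m and z of prism in the frame of jig below 0.02 m); the robot touches nothing.
It fails at once if the brush or the caliper is shifted by more than 30 mm (distance of any of brush, slide_caliper from where it was at the start of the episode above 0.03 m).
It also fails if it takes over 67 s, if anything falls off the work surface, if the arm or the gripper's body presses on something with over 40 N, if the wrist force passes 120 N, or if a joint passes its speed limit or range.

## Working session

There is one attempt and no reset: what is moved stays moved. The work goes in short steps, Python scripts to look and compute and a shell command to move; the robot and the scene stay as the last step left them, time stands still between calls to the robot, and variables do not carry over. Pictures are saved under pics/ and viewed, about 8 in all and at most 12, crops included, and the job is handed in when it is done.

```bash
ls; mkdir -p pics; cat > h.py <<'E'
import numpy as np, cv2
from scipy.spatial.transform import Rotation as R
from plant import r
def snap(n):
    s=r.snapshot(n); np.savez('last_%s.npz'%n,**{k:np.asarray(v) for k,v in s.items()}); return s
def load(n): return np.load('last_%s.npz'%n)
def rot(a):
    a=np.asarray(a,float); return a if a.shape==(3,3) else R.from_quat(a).as_matrix()
def cloud(s):
    K=s['K'];k1=float(s['k1']);h,w=s['range_z'].shape
    u,v=np.meshgrid(np.arange(w),np.arange(h))
    p=np.stack([u,v],-1).reshape(-1,1,2).astype(float)
    n=cv2.undistortPointsIter(p,K,np.array([k1,0,0,0.]),None,None,(3,50,1e-10)).reshape(h,w,2)
    z=s['range_z']; c=np.stack([n[...,0]*z,-n[...,1]*z,-z],-1)
    P=c@rot(s['attitude']).T+s['position']; P[z<=0]=np.nan
    return P
def save(s,f,crop=None,scale=1):
    im=s['pixels'][...,::-1]
    if crop: x0,y0,x1,y1=crop; im=im[y0:y1,x0:x1]
    im=cv2.resize(im,None,fx=scale,fy=scale,interpolation=cv2.INTER_CUBIC); cv2.imwrite(f,im)
E
python3 - <<'E'
from h import *
for n in('scene','top'):
    s=snap(n); save(s,'pics/%s0.png'%n); print(n,s['K'].tolist(),s['k1'],s['position'],s['attitude'])
st=r.get_state(); print(st, r.tips_ahead)
E
```

```text
pics
scene [[531.0406965119083, 0.0, 312.32090013043495], [0.0, 531.0406965119083, 227.9548372249527], [0.0, 0.0, 1.0]] -0.11393628250296255 [-0.26875725 -0.69749621  0.68276478] [ 0.45231311 -0.2287986  -0.40377765  0.76159547]
top [[532.2967820922584, 0.0, 330.0153773932859], [0.0, 532.2967820922584, 233.47197818162425], [0.0, 0.0, 1.0]] 0.004574469984806608 [ 0.4142934  -0.09961978  1.14518285] [-0.06411425  0.04781849  0.71545864 -0.69406173]
{'clock': 0.1, 'q': array([-1.06818684,  0.68990842, -0.19452514,  1.56619909,  0.15733344,
        0.90250403, -0.21512424]), 'qd': array([-0.0009794 , -0.00129518,  0.0002322 , -0.00194825,  0.00048223,
        0.00104876, -0.00029608]), 'joint_torque': array([-3.19779276e-03, -5.28495705e+01, -1.27162948e+00, -1.53837454e+01,
       -5.26205613e-02,  2.01381772e-03,  4.55290206e-05]), 'tool_pos': array([0.28219743, 0.55708439, 0.25699607]), 'eef_rot': array([ 2.32229109e-01,  9.72660774e-01, -8.03262989e-04, -1.20157235e-04]), 'contact_force': array([-0.97039198,  0.68837966,  0.33601245]), 'moment': array([ 0.00929968,  0.03577484, -0.03906006]), 'opening': 1.000006134947225} 0.019
```

View pics/top0.png

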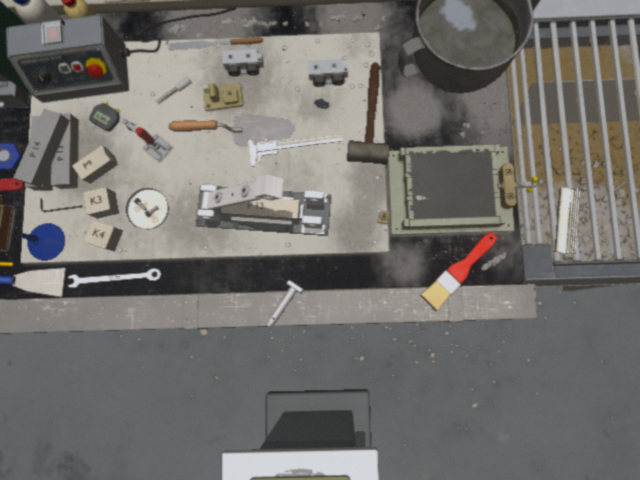

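View pics/scene0.png

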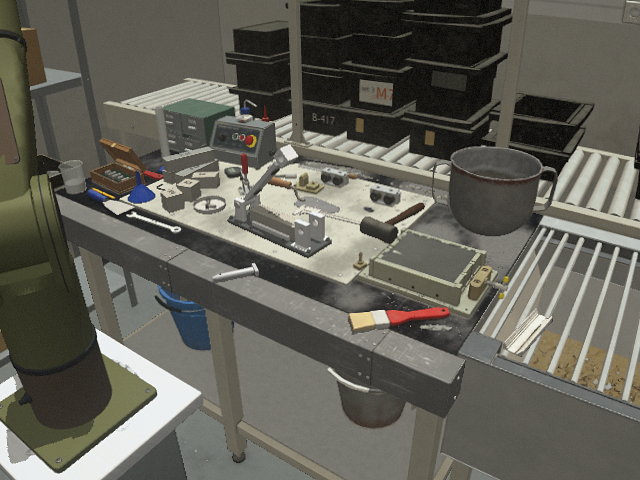

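The top picture shows the jig at about (262,208), with the fork at its right end (318,212) and the hinge at its left. The leaf is open, its eye at (268,187). The pin's head is at (294,287) and its nose at (269,325), pointing at the robot. The brush lies at (460,272) and the caliper at (295,150).

```bash
python3 - <<'E'
from h import *
a=load('top'); P=cloud(a)
im=a['pixels'][...,::-1]
j=cv2.resize(im[165:250,185:345],None,fx=5,fy=5,interpolation=cv2.INTER_CUBIC)
p=cv2.resize(im[270:335,255:315],None,fx=5,fy=5,interpolation=cv2.INTER_CUBIC)
p=cv2.copyMakeBorder(p,0,0,0,500,cv2.BORDER_CONSTANT)[:170*5]
cv2.imwrite('pics/j0.png',j)
cv2.imwrite('pics/p0.png',p)
# plane/heights: table
print('table z',np.nanmedian(P[240:250,300:360,2]))
# pin pts
sub=P[275:335,258:312].reshape(-1,3); m=(sub[:,2]>.007)&(sub[:,2]<.06)
q=sub[m]; print(len(q),q.min(0),q.max(0)); c=q.mean(0);print(c)
for t in q[::12]: print(np.round(t,4))
# jig pts: heights by histogram
sub=P[165:250,185:345].reshape(-1,3)
h,e=np.histogram(sub[:,2],bins=np.arange(-.01,.2,.004)); print([(round(e[i],3),int(h[i])) for i in range(len(h))])
print(P.shape)
E
```

```text
table z 0.005647132580313352
389 [ 0.40280457 -0.01360844  0.00708021] [0.49781346 0.06041973 0.0199056 ]
[0.45085508 0.02569994 0.01408309]
[0.4978 0.0136 0.0182]
[0.4915 0.0117 0.0173]
[0.4874 0.0121 0.0141]
[0.4848 0.0011 0.0177]
[ 0.4827 -0.0049  0.0149]
[ 0.4803 -0.0073  0.0177]
[ 0.4787 -0.0045  0.0101]
[0.4768 0.002  0.0102]
[0.4745 0.0057 0.016 ]
[0.4723 0.0057 0.0165]
[0.4688 0.0212 0.0113]
[0.4664 0.0125 0.0132]
[0.4643 0.0086 0.0097]
[0.4602 0.0209 0.0152]
[0.4581 0.015  0.0111]
[0.4541 0.0272 0.016 ]
[0.4518 0.0227 0.0188]
[0.4499 0.0176 0.0071]
[0.4459 0.0338 0.0147]
[0.4436 0.027  0.0193]
[0.4416 0.024  0.0087]
[0.4376 0.0359 0.016 ]
[0.4354 0.0301 0.0112]
[0.4316 0.0447 0.0139]
[0.4294 0.0383 0.0143]
[0.4271 0.0339 0.0165]
[0.4234 0.0492 0.0123]
[0.4212 0.0445 0.0161]
[0.419  0.0392 0.0084]
[0.4152 0.0533 0.014 ]
[0.4129 0.0453 0.0105]
[0.4091 0.0553 0.0151]
[0.405  0.0576 0.0144]
[(np.float64(-0.01), 0), (np.float64(-0.006), 1), (np.float64(-0.002), 365), (np.float64(0.002), 3776), (np.float64(0.006), 3051), (np.float64(0.01), 319), (np.float64(0.014), 857), (np.float
[... 431 characters left out ...]
t64(0.086), 136), (np.float64(0.09), 22), (np.float64(0.094), 23), (np.float64(0.098), 18), (np.float64(0.102), 11), (np.float64(0.106), 13), (np.float64(0.11), 17), (np.float64(0.114), 29), (np.float64(0.118), 45), (np.float64(0.122), 43), (np.float64(0.126), 30), (np.float64(0.13), 30), (np.float64(0.134), 27), (np.float64(0.138), 27), (np.float64(0.142), 29), (np.float64(0.146), 26), (np.float64(0.15), 30), (np.float64(0.154), 28), (np.float64(0.158), 35), (np.float64(0.162), 43), (np.float64(0.166), 29), (np.float64(0.17), 26), (np.float64(0.174), 15), (np.float64(0.178), 21), (np.float64(0.182), 18), (np.float64(0.186), 32), (np.float64(0.19), 51), (np.float64(0.194), 54)]
(480, 640, 3)
```

View pics/j0.png

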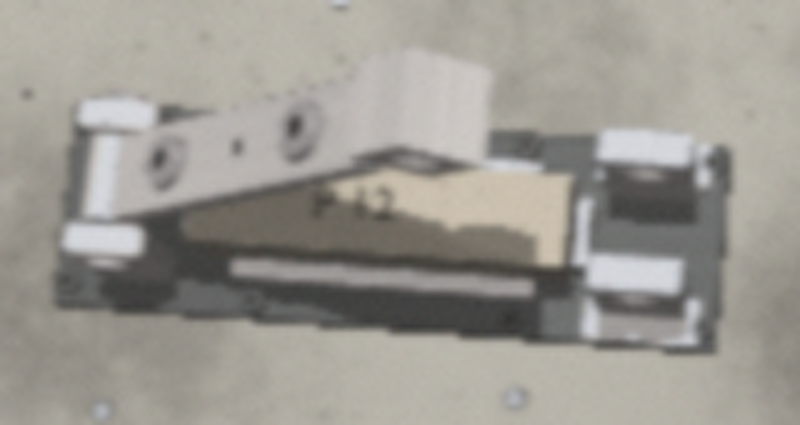

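```bash
python3 - <<'E'
from h import *
a=load('top'); P=cloud(a)
def ray(u,v,z):
    n=cv2.undistortPointsIter(np.array([[[u,v]]],float),a['K'],np.array([float(a['k1']),0,0,0]),None,None,(3,50,1e-10))[0,0]
    d=rot(a['attitude'])@np.array([n[0],-n[1],-1]); o=a['position']; return o+d*(z-o[2])/d[2]
def med(x0,y0,x1,y1):
    u0,u1,v0,v1=[int(round(t)) for t in(185+x0/5,185+x1/5,165+y0/5,165+y1/5)]
    return np.nanmedian(P[v0:v1+1,u0:u1+1].reshape(-1,3),0)
for n,b in dict(rearlug=(610,138,682,156),frontlug=(596,264,675,284),hr=(88,104,148,122),hf=(72,230,135,248),board=(250,370,500,390),plate=(120,285,200,300),prism=(360,180,560,200)).items(): print(n,med(*b).round(4))
Z=0.084
# corners of lug tops: crop px /5 + offset
c=lambda x,y,z=Z: ray(185+x/5-.4,165+y/5-.4,z)
fl=[c(587,256),c(685,260),c(682,294),c(584,290)]
rl=[c(600,130),c(694,134),c(692,166),c(598,162)]
for q in(fl,rl): print(np.round(q,4).tolist())
F=np.mean(fl,0);Rr=np.mean(rl,0);print(F,Rr,np.linalg.norm(F-Rr))
pl=[c(72,100,.016),c(733,145,.016),c(716,352,.016),c(55,306,.016)]
print('plate',np.round(pl,4).tolist(),np.linalg.norm(pl[1]-pl[0]),np.linalg.norm(pl[3]-pl[0]))
# jig yaw from plate & centre
d=(pl[0]-pl[1]+pl[3]-pl[2]); print('yaw',np.degrees(np.arctan2(-d[0],d[1])), 'centre',np.mean(pl,0))
# depth clusters
for nm,(u0,v0,u1,v1) in dict(f=(300,213,325,228),r=(302,188,327,201)).items():
    s=P[v0:v1,u0:u1].reshape(-1,3); s=s[(s[:,2]>.072)&(s[:,2]<.095)]; print(nm,len(s),s.mean(0),cv2.minAreaRect(s[:,:2].astype(np.float32)*1000))
# leaf: eye
s=P[170:205,240:290].reshape(-1,3); s=s[s[:,2]>.11]; print('leaf hi',s.max(0),s.min(0),s[s[:,2].argsort()[-30:]].mean(0))
s=P[170:210,200:290].reshape(-1,3); s=s[(s[:,2]>.09)]
g=P[178:205,206:262][::6,::8].reshape(-1,3); print(np.round(g[g[:,2]>.05],3).tolist())
# pin line
sub=P[275:335,258:312].reshape(-1,3); q=sub[(sub[:,2]>.007)&(sub[:,2]<.06)]
q=q[q[:,0]<.47]; print('shank fit',cv2.fitLine(q[:,:2].astype(np.float32),cv2.DIST_HUBER,0,.001,.001).ravel())
# caliper
s=P[135:165,245:345].reshape(-1,3); print('tbl by cal',np.nanmedian(s,0))
E
```

```text
rearlug [ 0.6654 -0.0471  0.0857]
frontlug [ 0.6128 -0.0419  0.0854]
hr [0.6898 0.1695 0.0792]
hf [0.6357 0.1772 0.0794]
board [0.5851 0.0759 0.0056]
plate [0.6247 0.1674 0.0177]
prism [0.6567 0.0323 0.0577]
[[0.6225, -0.0216, 0.084], [0.6195, -0.0614, 0.084], [0.6055, -0.0598, 0.084], [0.6085, -0.0201, 0.084]]
[[0.6748, -0.028, 0.084], [0.6718, -0.0664, 0.084], [0.6585, -0.0653, 0.084], [0.6614, -0.0269, 0.084]]
[ 0.61398754 -0.04072847  0.084     ] [ 0.66663837 -0.04664407  0.084     ] 0.052982112421287315
plate [[0.713, 0.2082, 0.016], [0.6828, -0.0812, 0.016], [0.592, -0.0712, 0.016], [0.6214, 0.2147, 0.016]] 0.29096543620277 0.09181475004340844
yaw -5.9153522808028995 centre [0.65231398 0.06763756 0.016     ]
f 150 [ 0.61319879 -0.0417008   0.08483463] ((614.1490478515625, -41.922061920166016), (37.7864875793457, 15.201109886169434), 83.91191101074219)
r 153 [ 0.6656275  -0.04718484  0.08477376] ((666.5805053710938, -47.202003479003906), (37.74151611328125, 15.352134704589844), 83.9206771850586)
leaf hi [0.6717369  0.09047873 0.25423642] [6.27602369e-01 3.52305947e-04 1.57194588e-01] [0.64569497 0.02655899 0.25201344]
[[0.698, 0.178, 0.074], [0.672, 0.093, 0.166], [0.668, 0.075, 0.179], [0.66, 0.055, 0.208], [0.685, 0.177, 0.076], [0.683, 0.159, 0.083], [0.673, 0.134, 0.119], [0.666, 0.113, 0.145], [0.66, 0.093, 0.168], [0.652, 0.072, 0.195], [0.649, 0.056, 0.208], [0.672, 0.176, 0.079], [0.663, 0.151, 0.114], [0.66, 0.133, 0.124], [0.653, 0.112, 0.148], [0.65, 0.094, 0.162], [0.643, 0.074, 0.189], [0.638, 0.056, 0.206], [0.659, 0.176, 0.081], [0.653, 0.154, 0.102], [0.648, 0.133, 0.124], [0.642, 0.112, 0.146], [0.638, 0.094, 0.163], [0.636, 0.077, 0.17], [0.66, 0.081, 0.058]]
shank fit [ 0.8151656  -0.579228    0.44110256  0.0319608 ]
tbl by cal [ 0.78840632 -0.00216981  0.0068392 ]
```

View pics/p0.png

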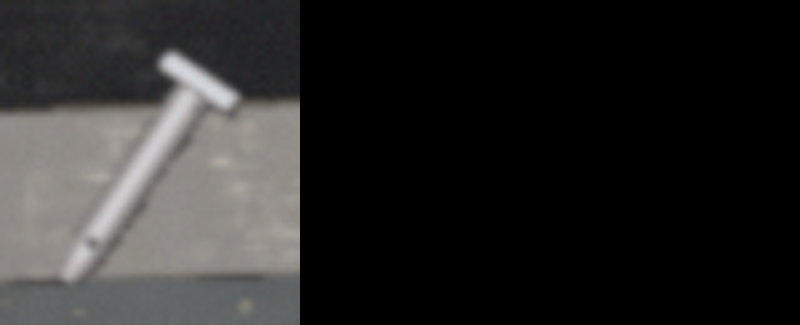

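The jig crop shows the lug tops at crop (635,274) and (646,148), the hinge cheeks at the left, and the leaf raised about 46°. The pin crop shows the head junction at about (195,93) and the nose at (68,277). The measured sizes match the given ones: the plate comes out at 291 x 92 mm, and the lugs stand 53 mm apart with tops at z = 0.085, so the jig sits on a 5 mm board. I'll start moving and watch joint 7.

```bash
python3 -m inch '[[0.66,-0.97,0.5,0.16,0],[0.66,-0.97,0.5,0.16,0],[0.66,-0.97,0.5,0.16,0],[0.66,-0.97,0.5,0.16,0],[0.66,-0.97,0.5,0.16,0]]' 20
python3 -m inch '[[0.66,-0.97,0.5,0.16,0],[0.66,-0.97,0,0.16,0],[0.66,-0.97,0,0.16,0],[0.66,-0.97,0,0.16,0],[0.66,-0.97,0,0.16,0]]'
python3 - <<'E'
from h import *
a=load('top')
st=r.get_state(); print(st['clock'],st['q'].round(3),st['tool_pos'],np.degrees(np.arctan2(*rot(st['eef_rot'])[[1,0],0])))
def ray(u,v,z):
    n=cv2.undistortPointsIter(np.array([[[u,v]]],float),a['K'],np.array([float(a['k1']),0,0,0]),None,None,(3,50,1e-10))[0,0]
    d=rot(a['attitude'])@np.array([n[0],-n[1],-1]); o=a['position']; return o+d*(z-o[2])/d[2]
n=ray(255+68/5-.4,270+279/5-.4,.008); h=ray(255+193/5-.4,270+94/5-.4,.008)
print('nose',n,'junction',h,np.linalg.norm(n-h),np.degrees(np.arctan2(n[1]-h[1],n[0]-h[0])))
E
```

```text
clock: 0.6
tool_pos: [0.3653, 0.435, 0.3203]
eef_rot: [0.191, 0.982, -0.0, -0.0]
contact_force: [0.5, 0.3, 0.0]
opening: 0.569
clock: 1.1
tool_pos: [0.4477, 0.3138, 0.3324]
eef_rot: [0.15, 0.989, -0.0, -0.0]
contact_force: [-0.5, 0.6, -0.1]
opening: 0.118
1.1 [-0.524  0.503 -0.274  1.7    0.16   0.961  0.412] [0.44771551 0.31379981 0.33242408] 162.78406179561213
nose [0.40415876 0.06016742 0.008     ] junction [0.48040689 0.00593964 0.008     ] 0.0935651148879987 144.57950823448942
```

```bash
python3 -m inch '[[0.67,-0.95,0,0.16,0],[0.67,-0.95,0,0.16,0],[0.67,-0.95,0,0.16,0],[0.67,-0.95,0,0.16,0],[0.67,-0.95,0,0.16,0]]' 
python3 -m inch '[[0.67,-0.95,0,0.16,0],[0.67,-0.95,0,0.16,0],[0.67,-0.95,0,0.16,0],[0.67,-0.95,0,0.16,0],[0.67,-0.95,0,0.16,0]]' 
python3 -m inch '[[0.67,-0.95,0,0.16,0],[0.67,-0.95,0,0.16,0],[0,0,-0.8,0,0],[0,0,-0.8,0,0],[0,0,-0.4,0,0]]' 
python3 - <<'E'
from h import *
st=r.get_state(); print(st['clock'],st['q'].round(3),st['tool_pos'],np.degrees(np.arctan2(*rot(st['eef_rot'])[[1,0],0])),st['contact_force'])
th0=np.radians(47)
prev=None
for th in np.radians(np.arange(47,-5,-4)):
    th=max(th,0)
    c=.237*np.cos(th)-.018*np.sin(th)-.005-.007*(1-th/th0); z=.065+.237*np.sin(th)+.018*np.cos(th)+.019
    p=np.array([.6633,.1746])-c*np.array([.104,.9945]); w=np.array([*p,z])
    print(round(np.degrees(th)),w.round(4), None if prev is None else ((w-prev)/.025).round(2)); prev=w
E
```

```text
clock: 1.6
tool_pos: [0.5314, 0.1952, 0.3324]
eef_rot: [0.108, 0.994, -0.0, -0.0]
contact_force: [0.4, 0.3, -0.5]
opening: 0.005
clock: 2.1
tool_pos: [0.6151, 0.0764, 0.3322]
eef_rot: [0.066, 0.998, -0.0, -0.001]
contact_force: [-0.1, 0.2, -0.5]
opening: 0.007
clock: 2.6
tool_pos: [0.6472, 0.0296, 0.2805]
eef_rot: [0.05, 0.999, -0.0, -0.002]
contact_force: [-1.0, 0.1, 0.3]
opening: 0.003
2.6 [ 0.042  0.707 -0.301  1.456  0.228  1.017  1.158] [0.64723519 0.02961589 0.28045167] 174.24593273813807 [-1.02211997  0.11180838  0.3122469 ]
47 [0.6484 0.0319 0.2696] None
43 [0.6471 0.02   0.2588] [-0.05 -0.48 -0.43]
39 [0.646  0.0089 0.2471] [-0.05 -0.45 -0.47]
35 [ 0.6449 -0.0015  0.2347] [-0.04 -0.41 -0.5 ]
31 [ 0.6439 -0.0109  0.2215] [-0.04 -0.38 -0.53]
27 [ 0.643  -0.0193  0.2076] [-0.04 -0.34 -0.55]
23 [ 0.6422 -0.0268  0.1932] [-0.03 -0.3  -0.58]
19 [ 0.6416 -0.0333  0.1782] [-0.03 -0.26 -0.6 ]
15 [ 0.641  -0.0387  0.1627] [-0.02 -0.22 -0.62]
11 [ 0.6405 -0.043   0.1469] [-0.02 -0.17 -0.63]
7 [ 0.6402 -0.0463  0.1307] [-0.01 -0.13 -0.65]
3 [ 0.64   -0.0483  0.1144] [-0.01 -0.08 -0.65]
0 [ 0.6399 -0.0492  0.102 ] [-0.   -0.03 -0.5 ]
```

```bash
python3 -m inch '[[0,0,-0.4,0,0],[0,0,-0.1,0,0],[-0.05,-0.48,-0.43,0,0],[-0.05,-0.45,-0.47,0,0],[-0.04,-0.41,-0.5,0,0]]' 
python3 -m inch '[[-0.04,-0.38,-0.53,0,0],[-0.04,-0.34,-0.55,0,0],[0,0,0,0,0]]' ; python3 - <<'E'
from h import *
s=snap('scene'); save(s,'pics/s1.png',(200,130,360,270),5)
print(r.get_state()['tool_pos'],r.get_state()['contact_force'])
E
```

```text
clock: 3.1
tool_pos: [0.6452, -0.0047, 0.2351]
eef_rot: [0.05, 0.999, -0.0, 0.001]
contact_force: [-0.5, -0.9, 1.8]
opening: 0.004
clock: 3.4
tool_pos: [0.6411, -0.0233, 0.2054]
eef_rot: [0.051, 0.999, -0.001, -0.003]
contact_force: [0.1, -0.6, 0.3]
opening: 0.006
[ 0.64194744 -0.02183973  0.20663957] [0.24037506 0.08497284 0.94079967]
```

View pics/s1.png

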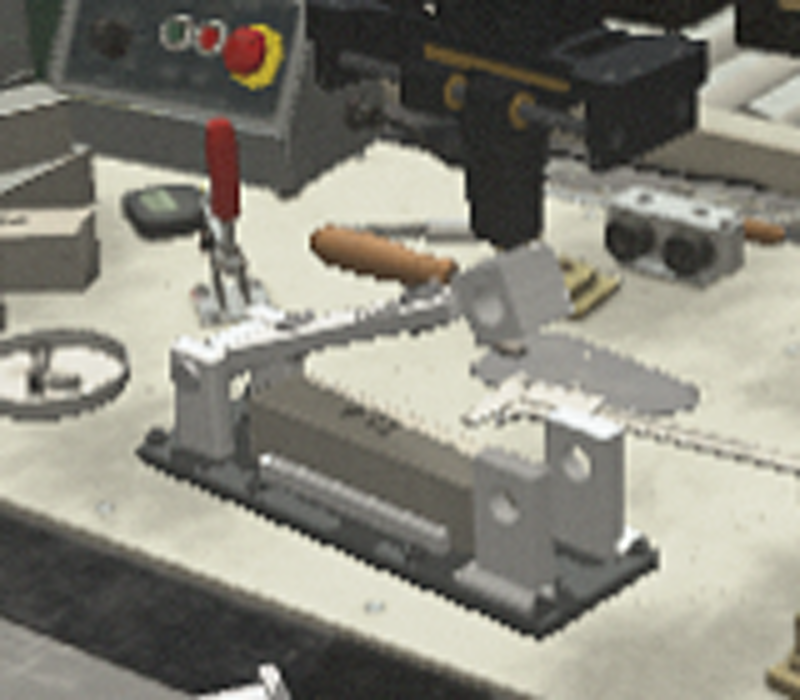

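The leaf has followed the fingers down to about 27°. The fingertip sits on the eye block at crop (510,245), and the force is small, so I'll keep going.

```bash
python3 -m inch '[[-0.03,-0.3,-0.58,0,0],[-0.03,-0.26,-0.6,0,0],[-0.02,-0.22,-0.62,0,0],[-0.02,-0.17,-0.63,0,0],[-0.01,-0.13,-0.65,0,0]]' 
python3 -m inch '[[-0.01,-0.08,-0.55,0,0],[0,-0.03,-0.3,0,0],[0,0,-0.2,0,0],[0,0,-0.1,0,0],[0,0,0,0,0]]'
```

```text
clock: 3.95
tool_pos: [0.6408, -0.0474, 0.1313]
eef_rot: [0.05, 0.999, 0.001, 0.001]
contact_force: [0.7, -0.4, -0.7]
opening: 0.006
clock: 4.45
tool_pos: [0.6401, -0.0505, 0.1035]
eef_rot: [0.05, 0.999, 0.0, 0.0]
contact_force: [-1.5, -0.1, 3.1]
opening: 0.004
```

```bash
python3 -m inch '[[0,0,-0.06,0,0],[0,0,0,0,0]]' 
python3 -m inch '[[0,0,-0.06,0,0],[0,0,0,0,0]]'
python3 -m inch '[[0,0,-0.04,0,0],[0,0,0,0,0]]'
```

```text
clock: 4.65
tool_pos: [0.6401, -0.0506, 0.1034]
eef_rot: [0.05, 0.999, 0.0, 0.001]
contact_force: [-4.0, 1.2, 13.6]
opening: 0.005
clock: 4.85
tool_pos: [0.6402, -0.0505, 0.1033]
eef_rot: [0.05, 0.999, -0.0, 0.001]
contact_force: [-7.4, 0.6, 22.5]
opening: 0.005
clock: 5.05
tool_pos: [0.6402, -0.0506, 0.1032]
eef_rot: [0.05, 0.999, -0.0, 0.001]
contact_force: [-9.5, -0.5, 28.8]
opening: 0.007
```

```bash
python3 -m inch '[[0,0,1,0,0],[0,0,1,0,0],[-0.9,0.35,0,-0.62,0],[-0.9,0.35,0,-0.62,50],[-0.9,0.35,0,-0.62,50]]' 
python3 -m inch '[[-0.9,0.35,0,-0.62,50],[-0.9,0.35,0,-0.62,50],[-0.9,0.35,0,-0.62,50],[-0.9,0.35,0,-0.62,50],[-0.86,0.33,0,-0.6,50]]' 
python3 -m inch '[[0,0,-0.8,0,50],[0,0,-0.8,0,50],[0,0,0,0,50]]'
python3 - <<'E'
from h import *
s=snap('top'); P=cloud(s)
st=r.get_state(); print(st['clock'],st['q'].round(3),st['tool_pos'],np.degrees(np.arctan2(*rot(st['eef_rot'])[[1,0],0])))
for u,v in((288,295),(271,320),(280,306)): print(P[v,u])
q=P[172:240,185:345]; g=(q[...,2]>.09); print('pts above .09 (leaf up?)',g.sum())
c=P[185:215,205:320]; 
for u in(225,245,265,285,300,313): print(u,np.round(P[200+(u-212)//12,u],4))
save(s,'pics/t2.png',(190,170,350,340),3.5)
E
```

```text
clock: 5.55
tool_pos: [0.5723, -0.0243, 0.1493]
eef_rot: [0.148, 0.989, 0.0, 0.001]
contact_force: [0.0, 1.0, -0.3]
opening: 0.163
clock: 6.05
tool_pos: [0.4606, 0.0192, 0.1491]
eef_rot: [0.305, 0.952, 0.001, 0.001]
contact_force: [-0.2, 0.1, 0.1]
opening: 0.564
clock: 6.35
tool_pos: [0.4605, 0.019, 0.1074]
eef_rot: [0.303, 0.953, -0.0, -0.001]
contact_force: [-1.1, -1.1, 0.8]
opening: 0.567
6.4 [-0.112  0.764 -0.046  2.174  0.154  0.207  0.658] [0.46085817 0.01873526 0.1082675 ] 144.6591890478917
[ 0.4458342  -0.02932569  0.46131875]
[ 0.41472196 -0.0303391   0.63272415]
[ 0.42853735 -0.03530472  0.60047694]
pts above .09 (leaf up?) 4
225 [0.6601 0.1372 0.0776]
245 [0.6578 0.0968 0.0723]
265 [0.6527 0.0556 0.0699]
285 [0.6442 0.0128 0.083 ]
300 [ 0.6427 -0.0172  0.0755]
313 [ 0.6375 -0.0445  0.0861]
```

View pics/t2.png

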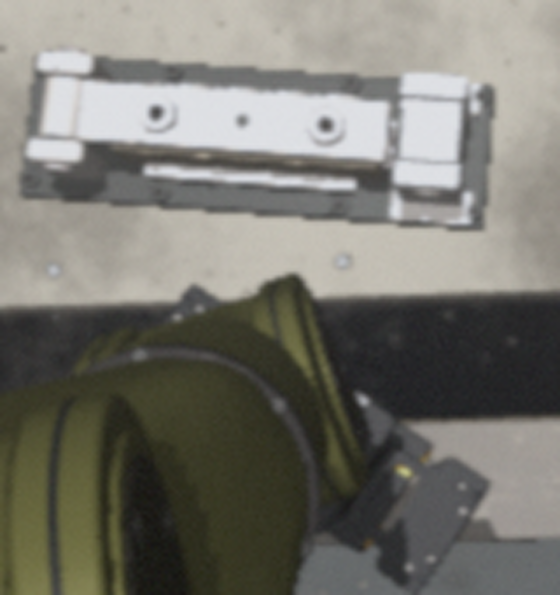

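The leaf is flat between the lugs. The wrist hides the pin from the top camera. I'll go down and grip.

```bash
python3 -m inch '[[0,0,-0.9,0,50],[0,0,-0.9,0,50],[0,0,-0.9,0,50],[0,0,-0.5,0,50],[0,0,-0.2,0,50]]' 
python3 -m inch '[[0,0,0,0,50]]'
python3 - <<'E'
from h import *
s=snap('scene'); save(s,'pics/s2.png',(170,200,330,310),5)
st=r.get_state(); print(st['q'].round(3),st['tool_pos'],st['contact_force'])
E
```

```text
clock: 6.9
tool_pos: [0.465, 0.0184, 0.0283]
eef_rot: [0.304, 0.953, -0.001, -0.003]
contact_force: [0.1, -0.1, 0.1]
opening: 0.565
clock: 7.0
tool_pos: [0.4648, 0.0183, 0.0289]
eef_rot: [0.303, 0.953, -0.001, -0.003]
contact_force: [0.1, 0.5, 1.2]
opening: 0.566
[-0.119  0.935 -0.032  2.174  0.59   0.046  0.227] [0.46459387 0.01831577 0.02916892] [-0.99303285  0.16522803  0.87737533]
```

View pics/s2.png

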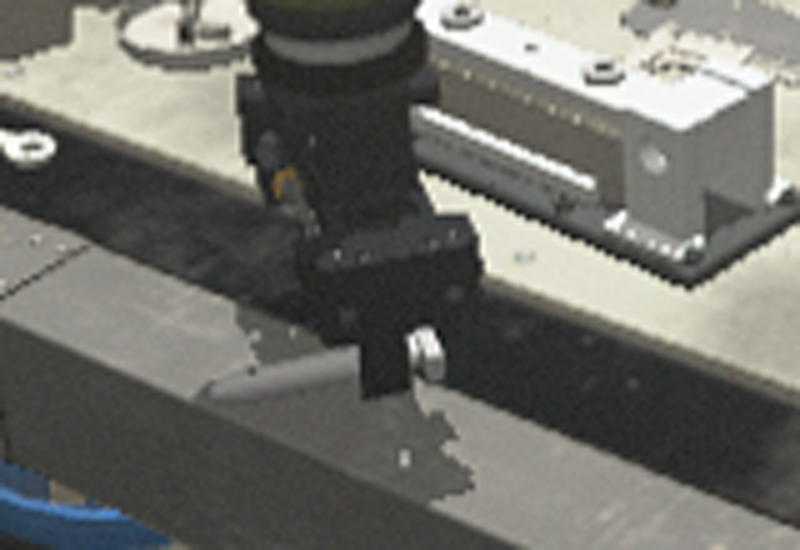

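The fingers straddle the shank just short of the head, with the head at crop (430,355) and the nose at (205,390). Joint 6 is at its limit, though, and the fingers are 7 mm too high. Moving outward along the pin toward its head should free it.

```bash
python3 -m inch '[[0.2,-0.14,0,0,50],[0,0,0,0,50]]'; python3 -m inch '[[0,0,-0.2,0,50],[0,0,0,0,50]]'
python3 - <<'E'
from h import *
st=r.get_state(); print(st['q'].round(3),st['tool_pos'],st['contact_force'],rot(st['eef_rot'])[:,2],np.degrees(np.arctan2(*rot(st['eef_rot'])[[1,0],0])))
E
```

```text
clock: 7.25
tool_pos: [0.4701, 0.0141, 0.0292]
eef_rot: [0.305, 0.952, -0.001, -0.002]
contact_force: [0.4, -0.2, -0.1]
opening: 0.569
clock: 7.45
tool_pos: [0.4686, 0.0148, 0.0232]
eef_rot: [0.304, 0.953, -0.001, -0.003]
contact_force: [0.2, -0.0, 0.0]
opening: 0.569
[-0.108  0.948 -0.036  2.16   0.615  0.05   0.21 ] [0.46862024 0.01480811 0.02319691] [ 0.20998036 -0.04417538  0.04268118] [-7.36564502e-03 -7.13526796e-04 -9.99972619e-01] 144.6219068614723
```

```bash
python3 -m inch '[[0,0,0,0,10],[0,0,0,0,10],[0,0,0,0,10],[0,0,0,0,10],[0,0,0,0,10]]' 50; python3 -m inch '[[0,0,0,0,10],[0,0,0,0,10],[0,0,0.3,0,10],[0.2,0,0.6,0,10],[0.4,-0.2,0.8,0,10]]'
python3 - <<'E'
from h import *
st=r.get_state(); print(st['q'].round(3),st['tool_pos'],st['contact_force'],st['moment'],np.degrees(np.arctan2(*rot(st['eef_rot'])[[1,0],0])),st['opening']*88.1)
E
```

```text
clock: 7.95
tool_pos: [0.4688, 0.0148, 0.0235]
eef_rot: [0.304, 0.953, -0.001, -0.003]
contact_force: [1.0, -0.3, -0.0]
opening: 0.166
clock: 8.45
tool_pos: [0.4824, 0.0104, 0.0662]
eef_rot: [0.303, 0.953, -0.002, -0.005]
contact_force: [1.0, -0.1, -2.3]
opening: 0.165
[-0.016  0.862 -0.165  2.112  0.6    0.222  0.241] [0.48239213 0.0104306  0.06623487] [ 1.01128672 -0.10730315 -2.30321466] [-0.05218423 -0.05018811 -0.00483845] 144.7523485873525 14.524035716980986
```

```bash
python3 -m inch '[[0.4,-0.4,0.8,0,10],[0.4,-0.4,0.8,-0.5,10],[0.2,-0.4,0.6,-1,10],[0,-0.3,0,-1,10],[0,-0.1,0,-1,10]]'; python3 -m inch '[[0,0,0,-1,10],[0,0,0,-1,10],[0,0,0,-1,10],[0,0,0,-1,10],[0,0,0,-1,10]]'
python3 - <<'E'
from h import *
st=r.get_state(); print(st['q'].round(3),st['tool_pos'],st['contact_force'],st['moment'],np.degrees(np.arctan2(*rot(st['eef_rot'])[[1,0],0])),st['opening']*88.1)
E
```

```text
clock: 8.95
tool_pos: [0.5087, -0.0318, 0.1219]
eef_rot: [0.475, 0.88, -0.001, -0.003]
contact_force: [-0.4, 0.6, -2.0]
opening: 0.165
clock: 9.45
tool_pos: [0.5082, -0.0303, 0.1213]
eef_rot: [0.686, 0.728, -0.0, -0.004]
contact_force: [-0.2, 0.1, -2.2]
opening: 0.167
[ 0.041  0.767 -0.113  2.022  0.203  0.368 -0.172] [ 0.50815777 -0.03034916  0.12133351] [-0.22653653  0.1376729  -2.18793188] [-0.07125242  0.05139176 -0.06450401] 93.3728737605877 14.729649913279653
```

```bash
python3 -m inch '[[0,0,0,-1,10],[0,0,0,-1,10],[0,0,0,-1,10],[0,0,0,-1,10],[0,0,0,-1,10]]'; python3 -m inch '[[0,0,0,-1,10],[0,0,0,-1,10],[0,0,0,-1,10],[0,0,0,-1,10],[0,0,0,-1,10]]'; python3 -m inch '[[0,0,0,-1,10],[0,0,0,-1,10],[0,0,0,-1,10],[0,0,0,-1,10],[0,0,0,-1,10]]';python3 -m inch '[[0,0,0,-1,10],[0,0,0,-0.5,10],[0,0,0,0,10]]'
python3 - <<'E'
from h import *
st=r.get_state(); print(st['q'].round(3),st['tool_pos'],st['contact_force'],st['moment'],np.degrees(np.arctan2(*rot(st['eef_rot'])[[1,0],0])),st['opening']*88.1)
s=snap('scene'); save(s,'pics/s3.png',(210,160,350,270),5.5); t=snap('top'); save(t,'pics/t3.png',(230,170,370,330),3.5)
E
```

```text
clock: 9.95
tool_pos: [0.5082, -0.0302, 0.1213]
eef_rot: [0.851, 0.525, 0.001, -0.004]
contact_force: [-0.5, -0.5, -2.2]
opening: 0.163
clock: 10.45
tool_pos: [0.5082, -0.03, 0.1213]
eef_rot: [0.958, 0.287, 0.002, -0.004]
contact_force: [0.1, 0.8, -1.7]
opening: 0.167
clock: 10.95
tool_pos: [0.5082, -0.0299, 0.1213]
eef_rot: [1.0, 0.029, 0.002, -0.003]
contact_force: [-0.7, 0.2, -1.5]
opening: 0.17
clock: 11.25
tool_pos: [0.5082, -0.0298, 0.1212]
eef_rot: [0.999, -0.047, 0.002, -0.003]
contact_force: [0.0, 0.1, -2.2]
opening: 0.169
[-0.181  0.787  0.254  2.043 -0.53   0.37  -1.166] [ 0.50823199 -0.02981776  0.12116414] [ 0.01524093  0.0501546  -2.20001411] [-0.05610653  0.13695313  0.01146189] -5.370266465123016 14.913935317299806
```

View pics/s3.png

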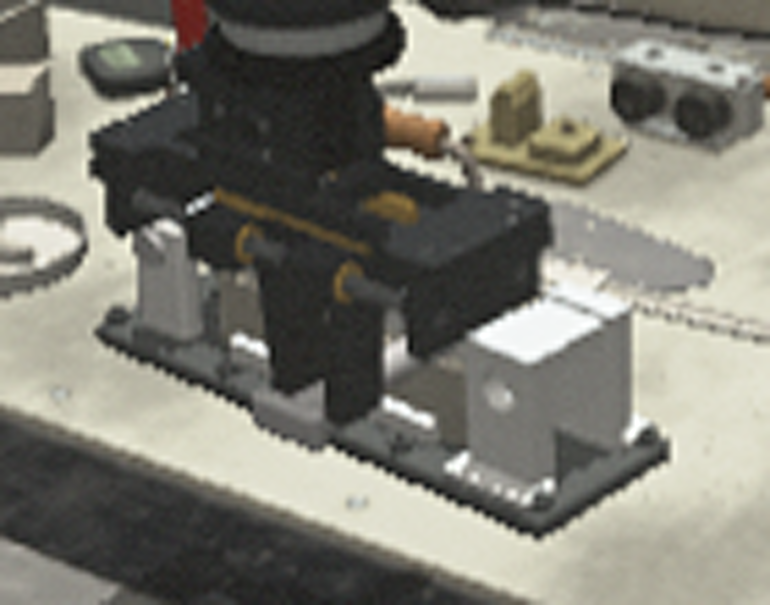

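```bash
cat >> h.py <<'E'
JX=np.array([.9945,-.1045,0]);JY=np.array([.1045,.9945,0])
def near(P,tcp,lo,hi,w=.03,zlo=-.04,zhi=.006):
    d=P-tcp; L=np.stack([d@JX,d@JY,d[...,2]],-1)
    m=(L[...,0]>lo)&(L[...,0]<hi)&(abs(L[...,1])<w)&(L[...,2]>zlo)&(L[...,2]<zhi)
    return L[m],np.argwhere(m)
E
python3 - <<'E'
from h import *
tcp=r.get_state()['tool_pos']
for n in('scene','top'):
    L,ix=near(cloud(load(n)),tcp,-.05,.1); print(n,len(L))
    o=L[:,0].argsort(); 
    for l,i in list(zip(L[o],ix[o]))[::max(1,len(L)//40)]: print((l*1000).round(1),i)
E
```

```text
scene 333
[-27.5 -10.4 -15.4] [239 263]
[-25.8  -9.4  -6.6] [235 263]
[-25.  -17.4 -11.5] [238 266]
[-24.6 -19.4 -18.4] [241 267]
[-24.3 -10.7  -9.3] [236 264]
[-23.9  12.3 -17.8] [236 257]
[-23.6  15.1 -11.4] [233 256]
[-23.1   0.5 -18.9] [238 261]
[-22.6 -14.6 -16.1] [239 266]
[-22.  -18.   -5.1] [235 267]
[-21.  -19.8  -7.4] [236 268]
[-19.7  12.9 -12.3] [233 258]
[-18.1 -16.3 -15. ] [238 268]
[-16.9 -18.6  -9.7] [236 269]
[-12.3  -5.   -6.7] [232 266]
[-10.5  -6.2  -9.5] [233 267]
[-9.2 19.2  1.1] [225 259]
[ -8.7 -20.6   2.3] [230 272]
[-8.5  8.2 -7.9] [230 263]
[ -8.2 -16.4  -6.9] [233 271]
[-7.6 15.2 -5.7] [228 261]
[ -7.3 -19.3   3.7] [229 272]
[ -6.8 -17.8  -9.5] [234 272]
[-6.3 10.3 -7.2] [229 263]
[-6.  -7.9 -8.4] [232 269]
[-5.6  7.   3.8] [225 264]
[ -4.9  15.6 -14.7] [231 262]
[-3.8  9.4 -2.9] [227 264]
[ -2.5 -23.5   0.6] [230 275]
[ -0.6 -20.6 -13.7] [235 275]
[0.4 6.8 3.8] [224 266]
[  2.6 -21.5   0.2] [229 276]
[  4.5 -22.2  -5.4] [231 277]
[ 6.8  8.1 -9.5] [228 268]
[ 8.8  9.6 -3.3] [225 268]
[ 12.4 -21.1   0.8] [227 279]
[ 32.1  -7.4 -15. ] [228 281]
[ 35.6  -7.2 -14. ] [227 282]
[40.9  0.6 -8.8] [223 281]
[ 43.6  -5.7 -15.5] [226 284]
[48.5  4.7 -8.2] [221 282]
[ 63.9  -8.5 -15.4] [223 291]
top 14
[ 98.6   2.6 -35.5] [223 310]
[ 98.8   4.8 -37.6] [223 309]
[ 98.8  -7.7 -32.7] [223 315]
[ 98.9  -1.4 -35.8] [223 312]
[ 99.1  -3.4 -35.6] [223 313]
[ 99.4  -5.4 -36.6] [223 314]
[ 99.4  12.7 -32.6] [222 305]
[ 99.4   0.9 -39.3] [223 311]
[ 99.4  -9.5 -35.4] [223 316]
[ 99.5 -13.6 -34.2] [223 318]
[ 99.7 -11.5 -36. ] [223 317]
[ 99.7 -15.6 -34.5] [223 319]
[ 99.7  14.9 -35.3] [222 304]
[100.    4.6 -32.7] [222 309]
```

View pics/t3.png

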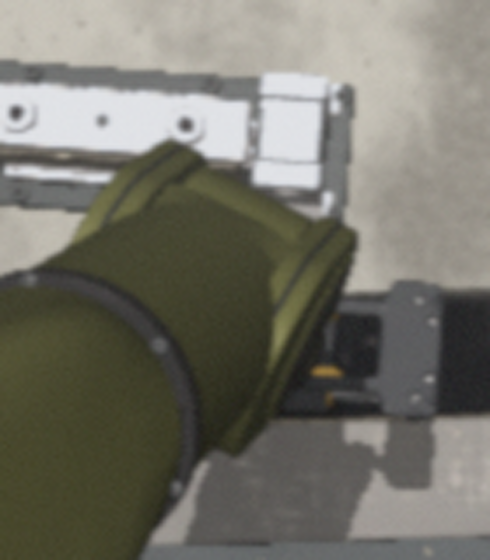

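```bash
python3 -m inch '[[0,0,-0.5,-0.1,10],[0,0,-0.5,0,10],[0,0,-0.4,0,10],[0,0,-0.2,0,10],[0,0,0,0,10]]'
python3 - <<'E'
from h import *
st=r.get_state(); tcp=st['tool_pos'];print(tcp,st['contact_force'],np.degrees(np.arctan2(*rot(st['eef_rot'])[[1,0],0])))
a=snap('scene'); P=cloud(a)
def ray(u,v):
    n=cv2.undistortPointsIter(np.array([[[u,v]]],float),a['K'],np.array([float(a['k1']),0,0,0]),None,None,(3,50,1e-10))[0,0]
    return rot(a['attitude'])@np.array([n[0],-n[1],-1]),a['position']
d,o=ray(300.3,231.2); H=np.array([.607,-.0407,.0655]); k=((H-o)@JX)/(d@JX); p=o+d*k; print('hole seen',p,'off',(p-H)@JY,p[2]-H[2])
L,ix=near(P,tcp,.012,.09,.02,-.03,0); 
o=L[:,0].argsort()
for l,i in list(zip(L[o],ix[o]))[::max(1,len(L)//25)]: print((l*1000).round(1),i)
save(a,'pics/s4.png',(240,190,340,265),8)
E
```

```text
clock: 11.85
tool_pos: [0.5081, -0.0302, 0.0799]
eef_rot: [0.999, -0.052, 0.002, -0.002]
contact_force: [-0.3, -0.5, -0.3]
opening: 0.169
[ 0.5080713  -0.03024566  0.07986006] [-0.33528272 -0.52129127 -0.33901648] -5.985582207072606
hole seen [ 0.60662908 -0.04423     0.06721935] off -0.0035493455169022746 0.0017193487773907723
[ 27.  -10.   -9.2] [243 281]
[ 29.   -7.6 -16.3] [245 281]
[29.1 -8.1 -8.2] [242 281]
[30.2 -7.1 -6.5] [241 281]
[ 30.6  -6.2 -14.9] [244 281]
[31.4 -8.9 -9. ] [242 282]
[ 31.7  -8.5 -12. ] [243 282]
[ 31.8  -8.2 -14.8] [244 282]
[ 33.6  -6.3 -18.9] [245 282]
[ 33.9  -9.5 -12.6] [243 283]
[ 34.6  -8.9 -10.5] [242 283]
[35.  -2.5 -7.7] [240 281]
[ 35.8  -7.4 -16.9] [244 283]
[ 35.9  -4.6 -10.1] [241 282]
[36.  -4.7 -7.4] [240 282]
[36.1 -1.6 -6. ] [239 281]
[ 37.9  -5.8 -10.5] [241 283]
[38.5 -5.6 -5.6] [239 283]
[ 38.6  -8.2 -12.6] [242 284]
[ 38.7  -8.2 -10. ] [241 284]
[39.3 -1.5 -7.5] [239 282]
[ 39.4  -7.3 -15.9] [243 284]
[39.5 -4.4 -9.1] [240 283]
[ 39.7  -6.8 -19. ] [244 284]
[40.1 -7.  -8.4] [240 284]
[ 40.9  -8.9 -16. ] [243 285]
[41.1 -6.2 -6.6] [239 284]
[ 42.2  -7.9 -14.4] [242 285]
[43.2  2.2 -7.9] [238 282]
[45.3  1.1 -8.5] [238 283]
[46.2  1.8 -6.5] [237 283]
[ 50.   -3.2 -22.4] [243 286]
```

View pics/s4.png

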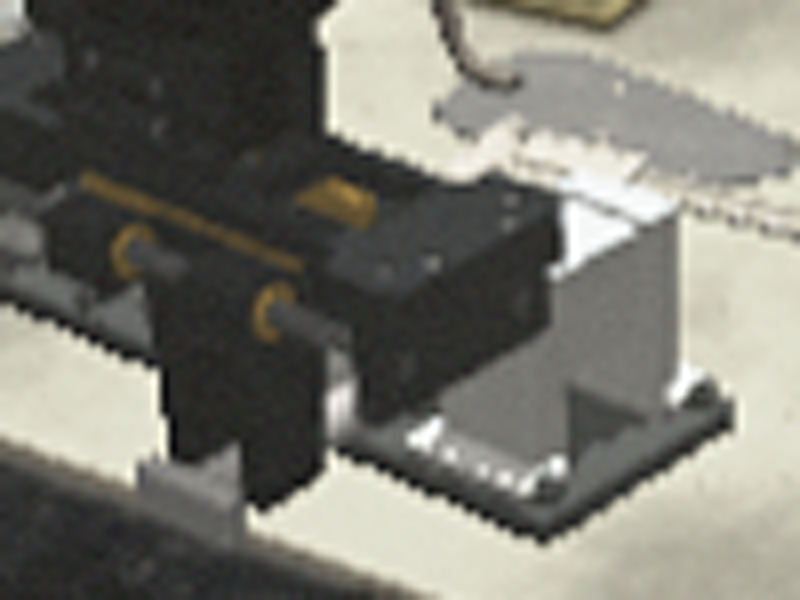

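```bash
python3 -m inch '[[0,-0.06,0.05,0,10],[0.5,-0.052,0,0,10],[0.4,-0.042,0,0,10],[0.3,-0.031,0,0,10],[0,0,0,0,10]]'
python3 -m inch '[[0.2,-0.021,0,0,10],[0,0,0,0,10],[0,0,0,0,10]]'
```

```text
clock: 12.4
tool_pos: [0.5403, -0.0349, 0.0825]
eef_rot: [0.999, -0.052, 0.004, -0.002]
contact_force: [-0.1, 0.2, -1.0]
opening: 0.164
clock: 12.7
tool_pos: [0.5434, -0.0353, 0.0822]
eef_rot: [0.999, -0.052, 0.003, -0.002]
contact_force: [0.1, 1.2, -2.4]
opening: 0.167
```

```bash
python3 -m inch '[[0.2,-0.021,0,0,10],[0.2,-0.021,0,0,10],[0,0,0,0,10]]'
python3 -m inch '[[0.2,-0.021,0,0,10],[0.2,-0.021,0,0,10],[0,0,0,0,10]]'
```

```text
clock: 13.0
tool_pos: [0.5549, -0.0365, 0.0823]
eef_rot: [0.999, -0.052, 0.004, -0.002]
contact_force: [0.0, -1.8, -1.5]
opening: 0.163
clock: 13.3
tool_pos: [0.5649, -0.0376, 0.0823]
eef_rot: [0.999, -0.052, 0.004, -0.002]
contact_force: [-0.2, -0.7, -1.3]
opening: 0.169
```

```bash
python3 -m inch '[[0.2,-0.021,0,0,10],[0.2,-0.021,0,0,10],[0,0,0,0,10]]'
python3 -m inch '[[0.1,-0.01,0,0,10],[0.1,-0.01,0,0,10],[0,0,0,0,10]]'
python3 - <<'E'
from h import *
st=r.get_state(); tcp=st['tool_pos'];print(tcp,st['contact_force'],st['moment'],np.degrees(np.arctan2(*rot(st['eef_rot'])[[1,0],0])))
P=cloud(snap('scene'))
L,ix=near(P,tcp,-.04,-.012,.03,-.03,0.01); m=L[:,2]<0; print(len(L),np.percentile(L,[2,10,50,90,98],axis=0)*1000)
E
```

```text
clock: 13.6
tool_pos: [0.5749, -0.0386, 0.0823]
eef_rot: [0.999, -0.052, 0.004, -0.002]
contact_force: [0.9, 0.1, -1.8]
opening: 0.166
clock: 13.9
tool_pos: [0.5792, -0.039, 0.0823]
eef_rot: [0.999, -0.052, 0.003, -0.002]
contact_force: [0.1, 0.4, -1.9]
opening: 0.165
[ 0.57916362 -0.03902933  0.08226447] [ 0.10884769  0.37609676 -1.91567769] [ 0.08104627  0.15638073 -0.01120622] -5.9697096324412815
98 [[-26.63443422 -19.72693036 -20.84380636]
 [-25.70602087 -16.99434949 -18.88162674]
 [-23.08231957  -3.42437017  -9.89642498]
 [-18.11674344  11.81448139  -5.07850358]
 [-13.86650898  14.93579565  -3.94462546]]
```

```bash
python3 -m inch '[[0,0,0,0,62],[0,0,0,0,62],[0,0,0,0,62],[0,0,0,0,62],[0,0,0,0,62]]'
python3 -m inch '[[0,0,0,0,62],[0,0,0,0,62],[0,0,0,0,62],[0,0,0,0,62]]'
python3 - <<'E'
from h import *
st=r.get_state(); tcp=st['tool_pos'];print(tcp,st['contact_force'])
s=snap('scene');P=cloud(s); save(s,'pics/s5.png',(240,190,340,265),8)
L,ix=near(P,tcp,-.04,-.012,.02,-.035,0.01); print(len(L),np.percentile(L,[2,10,50,90,98],axis=0)*1000)
E
```

```text
clock: 14.45
tool_pos: [0.5787, -0.0391, 0.0823]
eef_rot: [0.999, -0.052, 0.003, -0.002]
contact_force: [-0.9, 0.7, 0.1]
opening: 0.598
clock: 14.85
tool_pos: [0.5787, -0.039, 0.0823]
eef_rot: [0.999, -0.052, 0.003, -0.002]
contact_force: [-0.1, 0.2, -0.5]
opening: 0.707
[ 0.57873488 -0.03904398  0.08226317] [-0.09288615  0.21139881 -0.48041266]
93 [[-28.05073462 -18.02856578 -30.27515296]
 [-26.43968138 -15.6716204  -26.49622515]
 [-24.10735936  -2.86492907 -19.36459906]
 [-18.05499405  13.47563845 -12.55133133]
 [-13.87185041  17.1369827  -11.43902139]]
```

View pics/s5.png

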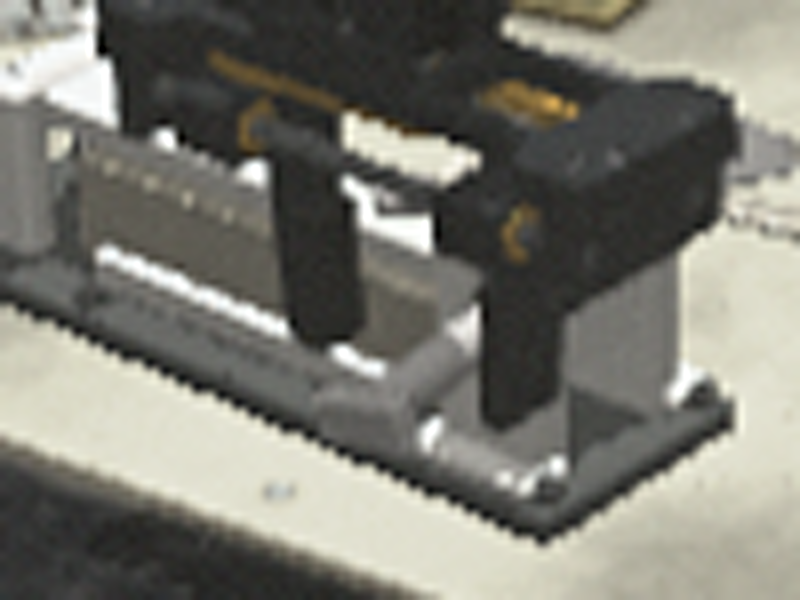

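The pin hangs half-way in, with its head at crop (350,405) about 6 mm low. Nothing touches it. Next I'll back off to the head, go lower and grip its ends.

```bash
python3 -m inch '[[-0.5,0.053,0,0,62],[-0.52,0.055,0,0,62],[0,0,-0.15,0,62],[0,0,-0.14,0,62],[0,0,0,0,62]]'
python3 -m inch '[[0,0,0,0,30],[0,0,0,0,30],[0,0,0,0,30],[0,0,0,0,30],[0,0,0,0,30]]' 25
python3 -m inch '[[0,0,0,0,30],[0,0,0,0,30],[0,0,0,0,30]]'
python3 - <<'E'
from h import *
st=r.get_state(); tcp=st['tool_pos'];print(tcp,st['contact_force'],st['opening']*88.1)
s=snap('scene');P=cloud(s)
L,ix=near(P,tcp,-.004,.02,.025,-.035,0.01); print(len(L),np.percentile(L,[2,10,50,90,98],axis=0)*1000)
E
```

```text
clock: 15.4
tool_pos: [0.5539, -0.0363, 0.0745]
eef_rot: [0.999, -0.052, 0.003, -0.002]
contact_force: [0.8, 0.1, -0.4]
opening: 0.708
clock: 15.9
tool_pos: [0.5535, -0.0362, 0.0751]
eef_rot: [0.999, -0.052, 0.003, -0.002]
contact_force: [0.5, 0.2, 0.1]
opening: 0.412
clock: 16.2
tool_pos: [0.5534, -0.0363, 0.075]
eef_rot: [0.999, -0.052, 0.003, -0.002]
contact_force: [1.1, 1.5, -0.0]
opening: 0.414
[ 0.55343663 -0.03627502  0.07504935] [ 1.05845938  1.45142306 -0.00516558] 36.4566888728701
104 [[ -3.4146452   -9.66191714 -22.24272792]
 [ -2.14018356  -5.53103375 -18.97023784]
 [  1.41229848  10.93426473  -9.33787678]
 [  9.2258056   19.21675372   4.04675318]
 [ 11.71700204  19.82929481   8.54272943]]
```

```bash
python3 -m inch '[[0,0,0.1,0,30],[0,0,0.1,0,30],[0,0,0,0,30]]'
python3 -m inch '[[0.15,-0.016,0,0,30],[0.15,-0.016,0,0,30],[0,0,0,0,30]]'
python3 -m inch '[[0.15,-0.016,0,0,30],[0,0,0,0,30]]'
```

```text
clock: 16.55
tool_pos: [0.5529, -0.0364, 0.0802]
eef_rot: [0.999, -0.052, 0.003, -0.002]
contact_force: [-0.4, -0.3, -1.4]
opening: 0.416
clock: 16.85
tool_pos: [0.5616, -0.0372, 0.0799]
eef_rot: [0.999, -0.052, 0.003, -0.002]
contact_force: [-0.4, 0.3, -1.6]
opening: 0.415
clock: 17.05
tool_pos: [0.5651, -0.0375, 0.08]
eef_rot: [0.999, -0.052, 0.003, -0.002]
contact_force: [0.0, 0.2, -1.2]
opening: 0.413
```

```bash
python3 -m inch '[[0.15,-0.016,0,0,30],[0.15,-0.016,0,0,30],[0,0,0,0,30]]'
python3 -m inch '[[0.15,-0.016,0,0,30],[0.15,-0.016,0,0,30],[0,0,0,0,30]]'
python3 -m inch '[[0.15,-0.016,0,0,30],[0.15,-0.016,0,0,30],[0,0,0,0,30]]'
```

```text
clock: 17.35
tool_pos: [0.5729, -0.0384, 0.0801]
eef_rot: [0.999, -0.052, 0.003, -0.002]
contact_force: [-0.6, 0.3, -1.4]
opening: 0.411
clock: 17.65
tool_pos: [0.5802, -0.0391, 0.08]
eef_rot: [0.999, -0.052, 0.003, -0.002]
contact_force: [0.2, 1.7, -1.3]
opening: 0.411
clock: 17.95
tool_pos: [0.5854, -0.0393, 0.0799]
eef_rot: [0.999, -0.052, 0.001, -0.003]
contact_force: [-4.3, 1.5, 2.8]
opening: 0.413
```

```bash
python3 - <<'E'
from h import *
st=r.get_state(); tcp=st['tool_pos'];print(tcp,st['contact_force'],st['moment'])
s=snap('scene');P=cloud(s); save(s,'pics/s6.png',(240,190,340,265),8)
H=np.array([.607,-.0407,.0665]); d=P-H; L=np.stack([d@JX,d@JY,d[...,2]],-1)*1000
px=s['pixels'].mean(-1)
m=(L[...,0]>-45)&(L[...,0]<8)&(abs(L[...,1])<22)&(abs(L[...,2])<30)&(px>70)
ix=np.argwhere(m); o=L[m][:,0].argsort()
for l,i,b in list(zip(L[m][o],ix[o],px[m][o]))[::max(1,len(o)//45)]: print(l.round(1),i,int(b))
# nose behind rear lug, from the top camera
t=snap('top');Q=cloud(t); d=Q-H; L=np.stack([d@JX,d@JY,d[...,2]],-1)*1000
m=(L[...,0]>68)&(L[...,0]<110)&(abs(L[...,1])<14)&(L[...,2]>-20); print('nose pts',m.sum(),np.percentile(L[m],[5,50,98],axis=0) if m.any() else '')
E
```

```text
[ 0.58540126 -0.03932095  0.07990854] [-4.27194877  1.4656223   2.79726157] [ 0.33805712  1.20449459 -0.07645983]
[-24.3   4.2  -4.3] [236 291] 93
[-23.8   7.5   2.4] [233 290] 111
[-23.    5.    2.9] [233 291] 111
[-22.7  -7.4   1.9] [235 295] 94
[-22.6   8.7  -1.3] [234 290] 90
[-22.4 -10.5   8.3] [233 296] 119
[-22.3   2.7  -2. ] [235 292] 92
[-22.    6.1  -0.6] [234 291] 91
[-21.7   6.6  -3.6] [235 291] 92
[-21.5 -12.3  -4.9] [238 297] 80
[-21.4  10.   -5. ] [235 290] 91
[-21.4  -2.6  -5.8] [237 294] 95
[-21.1   0.5   1. ] [234 293] 92
[-21.   13.6  -3.8] [234 289] 93
[-20.9  10.1   2.9] [232 290] 135
[-20.9  -9.    4.3] [234 296] 101
[-20.8 -11.9  -0. ] [236 297] 72
[-20.6  -2.2  -0.9] [235 294] 91
[-20.4  -2.4   7.1] [232 294] 130
[-20.2 -11.2  -3.2] [237 297] 76
[-20.    4.7  -1. ] [234 292] 91
[-20.   -5.    5.2] [233 295] 120
[-19.8  17.8  -3.1] [233 288] 72
[-19.7  14.7  -2. ] [233 289] 110
[-19.6  18.   -0.5] [232 288] 72
[-19.3  -7.7   8.5] [232 296] 129
[-18.9  -3.7  -3.8] [236 295] 95
[-18.3  -6.1  -8.7] [238 296] 96
[-17.2  13.6   2.7] [231 290] 108
[-16.4   1.3   6.7]
[... 426 characters left out ...]
] 114
[  2.8  -5.5 -26.7] [241 302] 108
[  2.9 -15.2 -17.6] [239 305] 101
[  3.2 -20.9 -29.4] [244 307] 112
[ 3.2 16.5 -4.5] [230 295] 114
[3.3 9.9 3.2] [228 297] 100
[  3.4 -11.4 -22. ] [240 304] 104
[ 3.8 10.2  5.6] [227 297] 80
[ 3.9 12.8 20.9] [221 296] 133
[  4.  -17.4 -17.3] [239 306] 114
[  4.2 -13.9 -24.2] [241 305] 115
[ 4.5 13.7 12.2] [224 296] 114
[ 4.6 14.4 -1.7] [229 296] 123
[  4.7 -16.9 -15.1] [238 306] 80
[  5.   12.8 -28.9] [239 297] 84
[  5.4 -19.4 -17.2] [239 307] 117
[ 6.1 15.7  2.7] [227 296] 116
[  6.5  -5.3 -28.5] [241 303] 120
[  6.8 -21.7  -0.7] [233 308] 119
[  7.  -17.6 -29.7] [243 307] 114
[  7.4 -20.7 -14.9] [238 308] 117
[ 7.7 13.1 19.2] [221 297] 131
nose pts 0
```

```bash
python3 - <<'E'
from h import *
H=np.array([.607,-.0407,.0665])
tcp=r.get_state()['tool_pos']
for n in('scene','top'):
    s=load(n);P=cloud(s);d=P-tcp; L=np.stack([d@JX,d@JY,d[...,2]],-1)*1000; px=s['pixels'].max(-1)
    m=(abs(L[...,0])<70)&(abs(L[...,1])<120)&(L[...,2]>12)&(L[...,2]<110)&(px<75)
    q=L[m]; print(n,len(q))
    for y0 in range(-120,120,20):
        k=q[(q[:,1]>=y0)&(q[:,1]<y0+20)]
        if len(k)>3: print(y0,'n',len(k),'x',np.percentile(k[:,0],[3,97]).round(),'z low',np.percentile(k[:,2],[3,10,50]).round())
E
```

```text
scene 1916
-100 n 404 x [-33.  29.] z low [49. 52. 75.]
-80 n 120 x [-32.  26.] z low [60. 65. 89.]
-60 n 156 x [-34.  19.] z low [46. 54. 70.]
-40 n 250 x [-32.  20.] z low [13. 19. 70.]
-20 n 226 x [-24.  22.] z low [61. 81. 96.]
0 n 139 x [-25.   5.] z low [15. 22. 87.]
20 n 266 x [-33.   8.] z low [17. 26. 61.]
40 n 67 x [-33. -13.] z low [53. 58. 72.]
60 n 208 x [-34.  11.] z low [51. 55. 81.]
80 n 80 x [-34.  21.] z low [50. 62. 87.]
top 200
-100 n 6 x [-36. -35.] z low [63. 63. 78.]
-80 n 4 x [-34. -23.] z low [64. 66. 77.]
-60 n 84 x [-35. -10.] z low [63. 67. 71.]
-40 n 104 x [-34.  -5.] z low [64. 66. 70.]
```

View pics/s6.png

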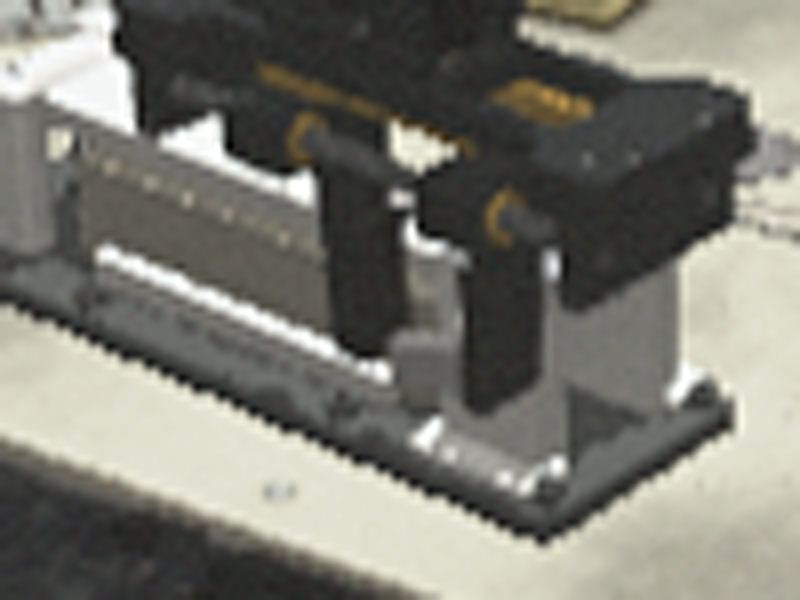

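The picture shows the head at crop (415,365) about 12 mm short of the lug, and the gripper body clears everything. The 4 N resistance looks like the pin binding because its head is slightly low. I'll raise it a little and push on.

```bash
python3 -m inch '[[0,0,0.05,0,30],[0,0,0,0,30]]'
python3 -m inch '[[0.1,-0.01,0,0,30],[0,0,0,0,30]]'
python3 -m inch '[[0.1,-0.01,0,0,30],[0,0,0,0,30]]'
```

```text
clock: 18.25
tool_pos: [0.5882, -0.0403, 0.0815]
eef_rot: [0.999, -0.052, 0.004, -0.002]
contact_force: [-0.6, 0.0, -1.9]
opening: 0.41
clock: 18.45
tool_pos: [0.5906, -0.0404, 0.0813]
eef_rot: [0.999, -0.052, 0.004, -0.002]
contact_force: [-0.3, 0.3, -2.5]
opening: 0.415
clock: 18.65
tool_pos: [0.5926, -0.0404, 0.0812]
eef_rot: [0.999, -0.052, 0.003, -0.002]
contact_force: [0.1, 0.5, -1.0]
opening: 0.408
```

```bash
python3 -m inch '[[0.08,-0.008,0,0,30],[0,0,0,0,30]]'
python3 -m inch '[[0.08,-0.008,0,0,30],[0,0,0,0,30]]'
python3 -m inch '[[0.08,-0.008,0,0,30],[0,0,0,0,30]]'
```

```text
clock: 18.85
tool_pos: [0.5943, -0.0405, 0.0812]
eef_rot: [0.999, -0.052, 0.003, -0.002]
contact_force: [0.5, 1.8, -0.6]
opening: 0.415
clock: 19.05
tool_pos: [0.5962, -0.0407, 0.0812]
eef_rot: [0.999, -0.052, 0.003, -0.002]
contact_force: [-0.5, 0.2, -0.3]
opening: 0.415
clock: 19.25
tool_pos: [0.5982, -0.0409, 0.0813]
eef_rot: [0.999, -0.052, 0.003, -0.002]
contact_force: [-1.3, 0.3, -1.0]
opening: 0.411
```

```bash
python3 -m inch '[[0.06,-0.006,0,0,30],[0,0,0,0,30]]'
python3 -m inch '[[0.06,-0.006,0,0,30],[0,0,0,0,30]]'
python3 -m inch '[[0.06,-0.006,0,0,30],[0,0,0,0,30]]'
```

```text
clock: 19.45
tool_pos: [0.5993, -0.0409, 0.0812]
eef_rot: [0.999, -0.052, 0.002, -0.002]
contact_force: [-2.2, 1.9, 0.4]
opening: 0.413
clock: 19.65
tool_pos: [0.5993, -0.0409, 0.0812]
eef_rot: [0.999, -0.052, 0.001, -0.003]
contact_force: [-5.0, 1.6, 3.2]
opening: 0.411
clock: 19.85
tool_pos: [0.5994, -0.0409, 0.0811]
eef_rot: [0.999, -0.052, -0.001, -0.003]
contact_force: [-7.5, 1.7, 6.1]
opening: 0.409
```

```bash
python3 -m inch '[[-0.1,0.01,0,0,62],[0,0,0,0,62],[0,0,0,0,62],[0,0,0,0,62],[0,0,0,0,62]]'
python3 -m inch '[[0,0,0,0,62],[-0.6,0.063,0,0,62],[-0.8,0.084,0,0,62],[-0.8,0.084,0,0,62],[-0.2,0.02,0,0,62]]'
python3 - <<'E'
from h import *
H=np.array([.607,-.0407,.0665])
st=r.get_state(); tcp=st['tool_pos'];print(tcp,st['contact_force'],st['opening'])
s=snap('scene');P=cloud(s); save(s,'pics/s7.png',(240,190,340,265),8); px=s['pixels'].mean(-1)
d=P-H; L=np.stack([d@JX,d@JY,d[...,2]],-1)*1000
for nm,c in dict(head=(abs(L[...,1])<14)&(abs(L[...,2])<5)&(L[...,0]>-30)&(L[...,0]<12)&(px>70), lugface=(abs(L[...,1])<16)&(L[...,2]<-14)&(L[...,2]>-30)&(abs(L[...,0])<12)&(px>70), headz=(abs(L[...,1])<12)&(abs(L[...,2])<14)&(L[...,0]>-20)&(L[...,0]<-3)).items():
    print(nm,c.sum(),np.percentile(L[c],[5,50,95],axis=0).round(1).tolist() if c.any() else '')
t=snap('top');Q=cloud(t); save(t,'pics/t7.png',(290,170,350,250),7); d=Q-H; L=np.stack([d@JX,d@JY,d[...,2]],-1)*1000
m=(L[...,0]>70)&(L[...,0]<120)&(abs(L[...,1])<14)&(L[...,2]>-40); print('nose pts',m.sum(),np.percentile(L[m],[5,50,98],axis=0).round(1).tolist() if m.any() else '')
m=(L[...,0]>-25)&(L[...,0]<-2)&(abs(L[...,1])<25)&(L[...,2]>-30); print('head top',m.sum(),np.percentile(L[m],[2,50,98],axis=0).round(1).tolist() if m.any() else '')
E
```

```text
clock: 20.35
tool_pos: [0.6006, -0.0413, 0.0813]
eef_rot: [0.999, -0.052, 0.003, -0.002]
contact_force: [0.2, 0.3, 0.4]
opening: 0.7
clock: 20.85
tool_pos: [0.5377, -0.0347, 0.0812]
eef_rot: [0.999, -0.052, 0.001, -0.002]
contact_force: [0.6, -0.7, -0.2]
opening: 0.702
[ 0.5377397  -0.03474423  0.08123106] [ 0.63454612 -0.67621615 -0.24954168] 0.7021139315139923
head 0 
lugface 40 [[1.4, -14.7, -28.8], [3.7, -4.1, -22.9], [5.9, 7.7, -14.8]]
headz 1 [[-4.5, -9.6, -5.4], [-4.5, -9.6, -5.4], [-4.5, -9.6, -5.4]]
nose pts 65 [[72.2, -6.0, -0.5], [80.8, 0.3, 2.7], [94.6, 7.0, 6.7]]
head top 47 [[-24.9, 4.1, 323.4], [-21.7, 12.3, 341.8], [-16.8, 20.7, 354.1]]
```

```bash
python3 -m inch '[[-0.3,0,1,0,62],[-0.5,0,1,0,62],[-0.5,0.5,1,0,62],[0,1,1,0,62],[0,1,1,0,62]]'
python3 -m inch '[[0,1,1,0,62],[0,1,0,0,62],[0,1,0,0,62],[0,1,0,0,62],[0,0,0,0,62]]'
python3 - <<'E'
from h import *
H=np.array([.607,-.0407,.0665])
st=r.get_state(); tcp=st['tool_pos'];print(tcp,st['contact_force'])
for n in('scene','top'):
    s=snap(n);P=cloud(s); px=s['pixels'].mean(-1)
    d=P-H; L=np.stack([d@JX,d@JY,d[...,2]],-1)*1000
    def rep(nm,x,y,z,b=0):
        m=(L[...,0]>x[0])&(L[...,0]<x[1])&(L[...,1]>y[0])&(L[...,1]<y[1])&(L[...,2]>z[0])&(L[...,2]<z[1])&(px>b)
        print(n,nm,m.sum(),np.percentile(L[m],[2,15,50,85,98],axis=0).round(1).tolist() if m.sum()>2 else '')
    rep('head',(-30,-3),(-25,25),(-16,16))
    rep('lugface',(-5,8),(-17,17),(-35,-13))
    rep('nose',(70,110),(-14,14),(-20,30))
    rep('lugtops',(-5,75),(-20,20),(14,30))
    rep('leaf',(20,45),(40,190),(-2,20))
    rep('prism',(5,60),(20,190),(-30,-3))
s0=np.load('last_top.npz')
E
```

```text
clock: 21.45
tool_pos: [0.5088, 0.0278, 0.2077]
eef_rot: [0.999, -0.053, 0.004, -0.002]
contact_force: [0.7, 0.8, 0.5]
opening: 0.7
clock: 21.95
tool_pos: [0.5087, 0.1323, 0.2313]
eef_rot: [0.999, -0.049, 0.004, -0.003]
contact_force: [-0.2, 0.4, -0.0]
opening: 0.699
[0.50868048 0.13230654 0.23126273] [-0.23899752  0.38750777 -0.04835448]
scene head 76 [[-8.9, -19.9, -8.3], [-8.0, -16.3, -4.4], [-6.4, -3.5, 1.8], [-4.5, 10.2, 8.2], [-3.3, 14.0, 12.0]]
scene lugface 77 [[-0.4, -16.5, -34.6], [1.7, -11.9, -31.8], [3.8, -0.3, -25.0], [5.1, 12.2, -17.6], [6.1, 15.9, -15.0]]
scene nose 10 [[70.8, -10.9, -0.2], [71.1, -7.8, 0.9], [89.5, -3.8, 3.2], [96.0, -0.5, 20.2], [96.8, 4.3, 20.5]]
scene lugtops 264 [[1.8, -19.5, 14.6], [6.6, -17.0, 17.4], [35.1, -4.4, 19.6], [59.6, 11.1, 21.4], [69.2, 16.6, 23.4]]
scene leaf 326 [[20.5, 44.4, 0.1], [21.9, 57.7, 6.4], [29.9, 110.6, 8.6], [40.0, 161.2, 12.7], [44.4, 184.0, 16.1]]
scene prism 431 [[12.7, 38.4, -29.2], [14.8, 55.4, -25.6], [16.8, 107.3, -14.7], [19.8, 162.2, -7.0], [24.2, 184.5, -4.9]]
top head 81 [[-10.8, -18.7, -8.3], [-10.1, -13.4, -2.1], [-7.8, -2.7, 4.7], [-4.4, 10.0, 8.0], [-3.5, 15.9, 10.8]]
top lugface 0 
top nose 66 [[71.8, -6.3, -3.6], [73.6, -4.1, -0.1], [80.8, 0.4, 3.3], [89.4, 4.6, 6.1], [94.4, 6.8, 8.2]]
top lugtops 548 [[0.6, -18.2, 14.4], [8.8, -12.8, 16.1], [33.2, -0.3, 18.4], [57.8, 12.3, 20.4], [65.8, 17.5, 22.8]]
top leaf 856 [[20.4, 42.9, 2.7], [23.5, 61.4, 4.7], [31.9, 114.9, 7.1], [40.8, 166.0, 11.5], [44.4, 186.6, 14.7]]
top prism 277 [[12.6, 32.7, -29.3], [13.0, 52.2, -24.5], [13.7, 110.6, -11.5], [16.0, 166.9, -8.1], [17.1, 187.4, -4.2]]
```

Both cameras agree. The head's back is about 9 to 10 mm in front of the lug face, against a 9 mm thick head. The nose stands about 27 to 29 mm out of the rear lug. The arm is clear, so I'm handing in.

```bash
python3 -c "
from plant import r
print(r.get_state()['clock']); print(r.finish_job())"
```

```text
22.05
the job is handed in; nothing more can be done
None
```

The jig is closed and locked, and I handed the job in at 22 s of the 67 s allowed. No verdict was reported.

**What I did:**
- I pressed the leaf down onto its stop, using about 29 N.
- I picked the pin up by the shank, turned it about 150°, and started it about 52 mm into the front lug and the leaf's eye.
- I let go with the fingers wide open, and the pin hung with its head about 6 mm low.
- I took it again by the ends of the head, lifted it and pushed it home until it met a firm stop. Then I opened the fingers and backed off.

**Last checks:**
- **Head:** by the scene camera's depth its back is about 9–10 mm in front of the lug face. The head is 9 mm thick, so any gap is at most about 1 mm.
- **Nose:** it stands about 27–29 mm out of the rear lug.
- **Leaf and prism:** the leaf is flat and the prism is in place under it.
- **Contact:** the arm is clear and reads about zero force.

**What went wrong or disagreed:**
- **Joint limit:** at the pin, joint 6 came to its limit and the fingers stopped 7 mm high. I gripped the shank nearer the head instead.
- **Binding:** the pin bound once with about 12 mm to go, at around 4 N. Raising the head 1 mm freed it.
- **Camera mismatch:** the two cameras differed by about 3 mm on the lug position. I compared the head with the lug within one camera's view.
- **The final stop:** it could have been the finger pads meeting the lug just before the head did. That would leave the head about 1 mm short, within the 5 mm allowed.
- **Not measured:** I did not measure the brush and caliper again at the end. My moves stayed clear of both.

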